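# Sweep the bar offcuts into the scrap bay

### The arm

A 6-joint arm with a two-finger parallel gripper is mounted at the origin on the work surface. World frame = base frame: x ahead of the robot, y to its left, z up, the work surface at z = 0. Lengths are in m, angles in degrees, forces in N, time in s.
With the tool pointing down it reaches from about 0.35 to 0.875 m from the base axis. Payload 4.2 kg.
Tool frame: the origin (TCP) lies on the centre line of the jaws, within the pads' length; the fingertips stand 19 mm ahead of it and the grasp point (between the pads) is the TCP; x points along the fingers, y is the direction in which the jaws open and shut, and the axes are right-handed (so a half turn about x gives the same grasp; the last joint's range is limited). The gripper opens to 87 mm and grips with 3 to 60 N. Pads are 19 mm wide; open, the fingers measure 117 mm over their backs; the gripper's body (75 mm by 190 mm) begins 51 mm behind the grasp point.
Start: joints at [78.759, 22.042, 0.453, 0, -68.411, -14.817], TCP at [0.275, 0.561, 0.242] pointing down, gripper open.
Joint ranges: [-179.83, 179.83], [-69.29, 118.12], [-61.27, 80.66], [-181.25, 117.63], [-171.15, -9.14], [-177.46, 177.46]. Speed limits (degrees/s): [159.86, 159.86, 180, 180, 180, 180].

### API

Orientations are given as a 3x3 rotation matrix whose columns are the frame's x, y, z axes.
In Python, from station import r, viewer, job, spotter gives the robot as it stands.
- The arm moves only by the tool play_rows, never from a script. Its argument "commands" is a list of rows, each an object of numbers: "fingers": the gripper command: -1 is fully open, 1 is shut, values between are in proportion; "tx", "ty", "tz": the shift along the tool's x, y, z normalised to -1 to 1, where 1 is 750 mm; "ax", "ay", "az": the turn, a rotation vector about the tool's x, y, z normalised to -1 to 1, where 1 is pi rad. In form: [{"fingers": .., "tx": .., "ty": .., "tz": .., "ax": .., "ay": .., "az": ..}, ...]. A call has 1 to 5 rows; each row is the pose to reach, as a shift and turn from the pose commanded when the call began, along the tool's axes at that moment, turning the shorter way round; what a row does not reach only later rows make up. A row lasts 1/12 s, in which the tool goes at most 41.7 mm and 7.16 degrees, less where a joint would pass 70% of its speed; a pose out of reach is approached as far as the arm can. A call with a number of a shift or a turn outside -1 to 1 is refused whole. A call with a gripper value outside its range is refused whole. The fingers move at their own pace and stop on an object; the grip force is fixed at half the most. Time passes only in rows, so rows that repeat a pose let the fingers close. It gives the time, the measured TCP pose, the force and the opening at its end, in the units of the state.
- r.sense(): the state, without advancing time (a new reading comes with each control period).
- viewer.capture(name): name is "side" or "top"; returns a dict with "image" (420x560x3 uint8, red, green, blue), "fx", "fy", "cx", "cy" (pixels), "dist" ([k1, k2, p1, p2, k3] as OpenCV has them; the pictures are not rectified), "R" (3x3) and "t" (3): a world point X has camera coordinates R X + t. Camera axes: x right, y down, z forward; pixel columns grow to the right and rows downward; lengths in m; the calibration is good to about 2 mm. A picture is of the moment at which its call begins. There is no depth.
- job.finish_job(): hands the job in, once; it reports no verdict.
Trained networks look in a picture, given as the dict that the camera call returned (one of the last four; its "shot" number tells which), for a name from the list of things; names that differ only in an ending like _2 or _b are one class to them, and where a whole thing is asked for, a point or a joint stands for the part that bears it (a point fixed in the world has none). Each returns a list of dicts, best first, with "score" (0 to 1); they miss things now and then, are a little off and sometimes report something else, mostly with a low value. They report only what shows in the picture. A call takes as long as a camera call.
- spotter.find_in(name, picture): "uv" ([column, row] in pixels, amid what is visible of it).
- spotter.silhouettes(name, picture): "region" (420x560 bool, what is visible of it) and "uv" ([column, row] in pixels, amid what is visible of it).
The state is a dict: "time_s": time; "joints": joint angles; "joint_velocities": joint speeds; "effort": joint torques, N m; "tcp_pos": TCP position; "ee_rot": TCP orientation; "wrist_force": force on the tool from outside, world axes, zero at the start; "moment": the same for the moment, N m; "gripper_width": opening from 0.0 (shut) to 1.0 (fully open).
Only numpy, scipy, OpenCV 4.12 (cv2) and the standard library are available. Lean on these libraries where they do the work, as an engineer would, in place of code of your own. Each camera call takes 0.05 s, during which the arm holds its last target. There are 200 camera calls.

### The job

Clear up after grinding: with the fingertips, sweep the three angular steel bar offcuts (square, oblong and hexagonal) along the bench through the open mouth of the three-sided scrap bay, so that all three lie wholly inside it. Only push them, never lift them off the bench, and leave the round bushings and everything else on the bench standing where they are.

Things in the scene. Friction and masses are not known exactly. Their poses are not given: they have to be found in the camera images.
- bay: Scrap bay: aluminium sheet fence on three sides, fixed to the bench, no floor or top. Outside 248 (its x) by 130 mm (its y), walls 4 mm thick, 35 mm high. The open mouth is the whole side facing its own -y, at y = -65 mm; inner faces: back wall y = +61 mm, side walls x = -120 and +120 mm. A 3 mm high foot runs behind the back wall. Origin: centre of the fenced area, on the bench top, z up.
- offcut_square: Offcut of square steel bar lying flat: 32 x 32 mm, 22 mm high, about 0.18 kg. Origin at the centre of its underside, x and y parallel to its sides, z up.
- offcut_oblong: Offcut of flat steel bar lying flat: 45 mm along its x, 30 mm along its y, 20 mm high, about 0.21 kg. Origin at the centre of its underside, z up.
- offcut_hex: Slice of hexagonal steel bar lying flat: 34 mm across the flats, 22 mm high, about 0.17 kg. Origin at the centre of its underside, z up.
- bushing_a: Finished turned steel bushing standing upright on its flange, in among the offcuts; flange 34 mm across and 6 mm high, barrel 26 mm across, 36 mm high in all. Stays where it is. Origin at the centre of its underside.
- bushing_b: Another finished bushing, the same size and shape, standing upright behind the offcuts (farther from the bay). Stays where it is. Origin at the centre of its underside.
- spare_wheel: Spare grinding wheel lying flat, grey disc 150 mm across, 20 mm thick, off to the robot's right. Stays. Origin at the centre of its underside.
- oil_bottle: Closed grey bottle with a black cap, 64 mm across, 170 mm high, standing behind the back of the bay. Stays. Origin at the centre of its underside.
- wrench: Steel open-ended wrench, 200 mm long, lying flat beside the grinder. Stays. Origin under its middle.
- screwdriver: Screwdriver, 200 mm long, black handle, lying near the robot on its right. Stays. Origin under its middle.
- parts_cup: Open steel cup, 72 mm across, 50 mm high, standing empty beyond the offcuts. Stays. Origin at the centre of its underside.

How it is judged:
By the outcome, as a careful person would: the job done as asked, in the order asked, and still so for the second after the job is handed in, with the robot touching nothing.
It also fails if it takes over 67 s, if anything falls off the work surface, if the arm or the gripper's body presses on something with over 40 N, if the wrist force passes 120 N, or if a joint passes its speed limit or range.

## Working session

There is one attempt and no reset: what is moved stays moved. The work goes in short steps, Python scripts to look and compute and a tool call to move; the robot and the scene stay as the last step left them, time stands still between calls to the robot, and variables do not carry over. Pictures are saved under pics/ and viewed, about 8 in all and at most 12, crops included, and the job is handed in when it is done.

Besides the shell and the picture viewer there is one more tool, called after "Emit:" as name(argument=value, ...) on one line, values as JSON. play_rows: Moves the arm, as the interface text tells. Its arguments: {"type":"object","properties":{"commands":{"type":"array"}},"required":["commands"]}

```bash
mkdir -p pics; ls
cat > h.py <<'E'
import numpy as np, cv2
from station import r, viewer, job, spotter
def ray(p,uv,z):
    K=np.array([[p['fx'],0,p['cx']],[0,p['fy'],p['cy']],[0,0,1.]])
    n=cv2.undistortPoints(np.array(uv,float).reshape(-1,1,2),K,np.array(p['dist'],float)).reshape(-1,2)
    R=np.array(p['R']);t=np.array(p['t']);c=-R.T@t
    d=np.c_[n,np.ones(len(n))]@R
    return c+d*((z-c[2])/d[:,2])[:,None]
def proj(p,X):
    K=np.array([[p['fx'],0,p['cx']],[0,p['fy'],p['cy']],[0,0,1.]])
    return cv2.projectPoints(np.array(X,float).reshape(-1,1,3),cv2.Rodrigues(np.array(p['R']))[0],np.array(p['t'],float),K,np.array(p['dist'],float))[0].reshape(-1,2)
def save(p,n): cv2.imwrite('pics/'+n,cv2.resize(p['image'][:,:,::-1],None,fx=1.4,fy=1.4,interpolation=cv2.INTER_CUBIC))
E
python3 - <<'E'
from h import *
np.set_printoptions(precision=3,suppress=True)
for c in('top','side'):
    p=viewer.capture(c);save(p,c+'0.png');print(c,-np.array(p['R']).T@p['t'],p['fx'])
    for n,z in dict(bay=.035,offcut_square=.022,offcut_oblong=.02,offcut_hex=.022,bushing_a=.036,spare_wheel=.02,oil_bottle=.17,wrench=.005,screwdriver=.01,parts_cup=.05).items():
        for q in spotter.silhouettes(n,p):
            if q['score']>.2: 
                print(n,round(q['score'],2),np.round(q['uv']),ray(p,q['uv'],z)[0][:2],q['region'].sum())
s=r.sense();print(s['tcp_pos'],s['ee_rot'],s['wrist_force'],s['time_s'])
E
```

```text
pics
top [0.417 0.033 1.438] 507.74313633327495
bay 0.74 [126. 214.] [0.578 0.475] 682
bay 0.68 [186. 208.] [0.597 0.305] 1029
bay 0.64 [296. 154.] [ 0.753 -0.002] 507
bay 0.4 [251. 250.] [0.484 0.121] 128
offcut_oblong 0.58 [294. 204.] [0.612 0.004] 180
offcut_hex 0.43 [250. 252.] [0.478 0.123] 113
bushing_a 0.49 [296. 229.] [ 0.542 -0.004] 76
spare_wheel 0.98 [438. 231.] [ 0.542 -0.408] 2134
oil_bottle 0.9 [124. 213.] [0.565 0.438] 717
wrench 0.7 [372. 168.] [ 0.723 -0.222] 485
screwdriver 0.86 [386. 274.] [ 0.419 -0.26 ] 360
parts_cup 0.91 [297. 153.] [ 0.755 -0.004] 543
side [0.46  0.798 0.731] 440.257842273032
bay 0.6 [242. 322.] [0.588 0.326] 3391
offcut_square 0.65 [226. 240.] [0.666 0.102] 216
offcut_oblong 0.79 [253. 217.] [0.617 0.016] 280
offcut_hex 0.69 [284. 214.] [ 0.542 -0.003] 203
offcut_hex 0.52 [308. 253.] [0.476 0.123] 279
bushing_a 0.61 [304. 186.] [ 0.502 -0.099] 171
bushing_a 0.52 [285. 215.] [0.537 0.016] 221
spare_wheel 0.56 [299. 133.] [ 0.537 -0.386] 1093
oil_bottle 0.87 [236. 380.] [0.554 0.511] 2559
wrench 0.79 [228. 164.] [ 0.728 -0.221] 305
screwdriver 0.73 [340. 159.] [ 0.409 -0.272] 392
screwdriver 0.36 [228. 163.] [ 0.725 -0.219] 364
parts_cup 0.6 [198. 206.] [0.749 0.022] 723
[0.275 0.561 0.242] [[-0.    -0.439 -0.898]
 [ 0.    -0.898  0.439]
 [-1.    -0.     0.   ]] [ 0.254  0.023 -0.089] 1.1
```

View pics/top0.png

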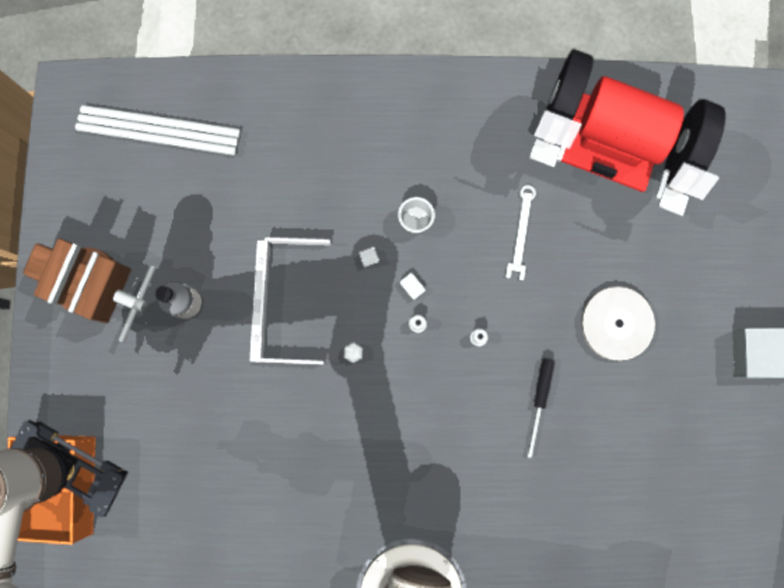

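View pics/side0.png

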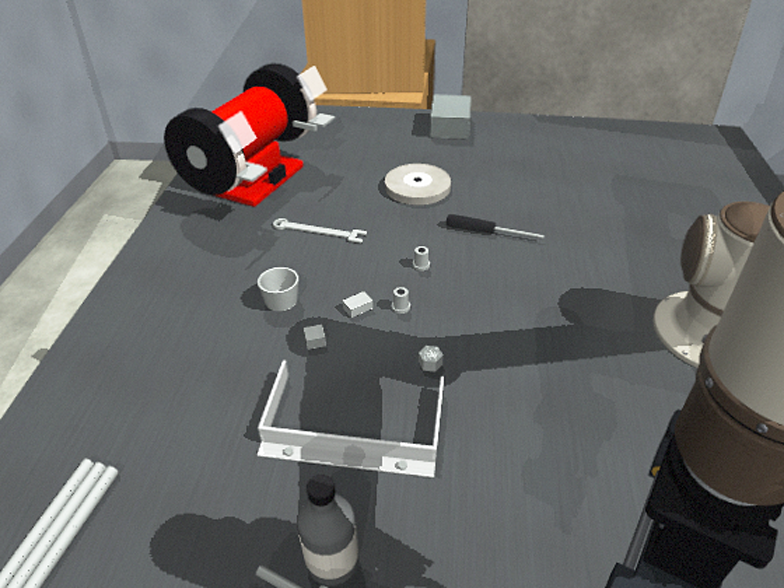

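The top view shows the offcuts in 1.4x pixels: square (369,257), oblong (413,286) and hex (353,352). The bushings are at (418,323) and (479,337). The bay spans about (263,240) to (325,362), with its mouth to the right (world -y). The side view agrees. Next I'll fit the outlines.

```bash
cat > fit.py <<'E'
from h import *
def crop(p,n,c0=170,c1=360,r0=160,r1=270,s=4):
    im=cv2.resize(p['image'][r0:r1,c0:c1,::-1],None,fx=s,fy=s,interpolation=cv2.INTER_CUBIC);return im
E
python3 - <<'E'
from fit import *
np.set_printoptions(precision=3,suppress=True)
p=viewer.capture('top');im=crop(p,'')
# hypotheses from eyeballed pixels
X=ray(p,np.array([[369,257],[413,286],[353,352],[418,323],[479,337]])/1.4,.022);print(X[:,:2])
cv2.imwrite('pics/crop0.png',im)
E
```

```text
[[ 0.671  0.089]
 [ 0.613 -0.   ]
 [ 0.479  0.118]
 [ 0.538 -0.011]
 [ 0.511 -0.133]]
```

View pics/crop0.png

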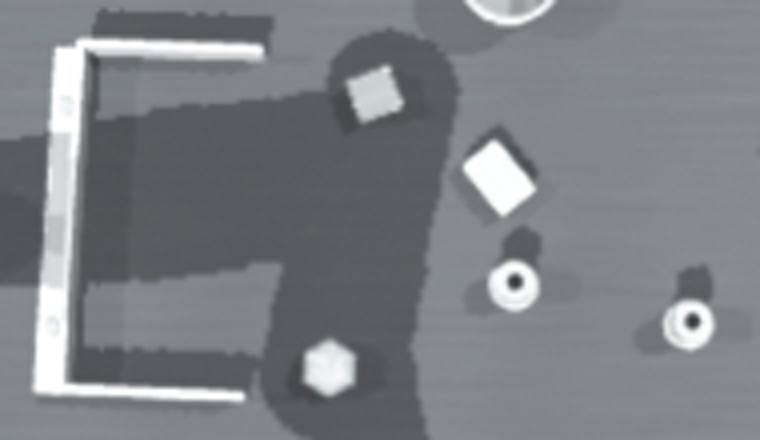

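The crop shows clear corners: square (346,76)-(403,108), oblong (498,139)-(505,216), hex centre (329,367), and bay wall tips (264,50) and (244,396).

Run:
```python
from fit import *
np.set_printoptions(precision=3,suppress=True)
p=viewer.capture('top')
f=lambda uv,z: ray(p,np.array(uv)/4-.375+[170,160],z)[:,:2]
S=f([[346,76],[389,66],[403,108],[359,123]],.022);O=f([[498,139],[536,184],[505,216],[463,171]],.02)
H=f([[329,337],[356,352],[355,383],[330,397],[304,381],[304,352]],.022)
B=f([[265,45],[265,58],[244,390],[244,402],[55,47],[80,42],[34,394],[84,62],[66,384]],.035)
for n,q in zip('SOH',(S,O,H)): print(n,q.mean(0),np.linalg.norm(np.diff(q,axis=0),axis=1),q.tolist() and np.degrees(np.arctan2(*(q[1]-q[0])[::-1])))
print(B); print('bush',f([[514,283],[691,321]],.036),f([[514,286],[689,325]],.006))
print('cup rim low',f([[508,25]],.05))
d=B[1]-B[2];print(np.linalg.norm(d),np.degrees(np.arctan2(d[1],d[0])), (B[:4].mean(0)))
```

```text
S [0.673 0.09 ] [0.031 0.032 0.033] -76.10548938232108
O [0.614 0.   ] [0.042 0.032 0.044] -139.63689706089897
H [0.479 0.118] [0.022 0.022 0.02  0.021 0.02 ] -118.32294105414766
[[0.704 0.167]
 [0.695 0.167]
 [0.462 0.177]
 [0.454 0.176]
 [0.702 0.316]
 [0.705 0.299]
 [0.457 0.323]
 [0.691 0.295]
 [0.464 0.301]]
bush [[ 0.538 -0.009]
 [ 0.513 -0.132]] [[ 0.538 -0.01 ]
 [ 0.512 -0.134]]
cup rim low [[ 0.717 -0.003]]
0.23330837928656828 -2.3259339639696495 [0.579 0.172]
```

```bash
cat >> h.py <<'E'
from scipy.spatial.transform import Rotation as Ro
def go(x,y,z,psi=0):
    "row toward world TCP pose, tool down, tool z (push normal) = +Y turned psi deg ccw"
    s=r.sense();R=np.array(s['ee_rot']);a=np.radians(psi)
    zt=np.array([-np.sin(a),np.cos(a),0]);xt=np.array([0,0,-1.]);G=np.c_[xt,np.cross(zt,xt),zt]
    d=R.T@(np.array([x,y,z])-s['tcp_pos'])/.75;w=Ro.from_matrix(R.T@G).as_rotvec()/np.pi
    print(s['time_s'],np.round(s['tcp_pos'],4),'F',np.round(s['wrist_force'],1),'w',s['gripper_width'],'t',np.round(d,4),'a',np.round(w,4))
E
python3 -c "from h import *;go(.668,.035,.2,0)"
```

```text
1.2 [0.2745 0.5615 0.2415] F [ 0.6 -0.8 -0.2] w 0.9970811261370482 t [ 0.0554  0.4001 -0.7797] a [ 0.3552  0.     -0.    ]
```

Emit:
play_rows(commands=[{"fingers": 0.72,"tx": 0.056,"ty": 0.4,"tz": -0.78,"ax": 0.355,"ay": 0,"az": 0},{"fingers": 0.72,"tx": 0.056,"ty": 0.4,"tz": -0.78,"ax": 0.355,"ay": 0,"az": 0},{"fingers": 0.72,"tx": 0.056,"ty": 0.4,"tz": -0.78,"ax": 0.355,"ay": 0,"az": 0},{"fingers": 0.72,"tx": 0.056,"ty": 0.4,"tz": -0.78,"ax": 0.355,"ay": 0,"az": 0},{"fingers": 0.72,"tx": 0.056,"ty": 0.4,"tz": -0.78,"ax": 0.355,"ay": 0,"az": 0}])

```text
time_s: 1.62
tcp_pos: [0.3998, 0.3934, 0.2284]
ee_rot: [[0.0, -0.884, -0.467], [0.0, -0.467, 0.884], [-1.0, -0.0, 0.0]]
wrist_force: [0.8, -0.7, 0.2]
gripper_width: 0.705
```

```bash
python3 -c "from h import *;go(.668,.035,.2,0)"
```

```text
1.6167 [0.3998 0.3934 0.2284] F [ 0.8 -0.7  0.2] w 0.7054325295318412 t [ 0.0378 -0.0932 -0.5896] a [1.546e-01 1.000e-04 1.000e-04]
```

Emit:
play_rows(commands=[{"fingers": 0.72,"tx": 0.038,"ty": -0.093,"tz": -0.59,"ax": 0.1546,"ay": 0,"az": 0},{"fingers": 0.72,"tx": 0.038,"ty": -0.093,"tz": -0.59,"ax": 0.1546,"ay": 0,"az": 0},{"fingers": 0.72,"tx": 0.038,"ty": -0.093,"tz": -0.59,"ax": 0.1546,"ay": 0,"az": 0},{"fingers": 0.72,"tx": 0.038,"ty": -0.093,"tz": -0.59,"ax": 0.1546,"ay": 0,"az": 0},{"fingers": 0.72,"tx": 0.038,"ty": -0.093,"tz": -0.59,"ax": 0.1546,"ay": 0,"az": 0}])

```text
time_s: 2.03
tcp_pos: [0.5253, 0.2273, 0.2152]
ee_rot: [[0.0, -1.0, -0.002], [0.0, -0.002, 1.0], [-1.0, -0.0, 0.0]]
wrist_force: [1.0, 0.7, -0.3]
gripper_width: 0.327
```

```bash
python3 -c "from h import *;go(.672,.035,.12,0)"
```

```text
2.0333 [0.5253 0.2273 0.2152] F [ 1.   0.7 -0.3] w 0.32704577803974905 t [ 0.127  -0.1951 -0.2568] a [0.0005 0.0001 0.0002]
```

Emit:
play_rows(commands=[{"fingers": 0.72,"tx": 0.127,"ty": -0.195,"tz": -0.256,"ax": 0,"ay": 0,"az": 0},{"fingers": 0.72,"tx": 0.127,"ty": -0.195,"tz": -0.256,"ax": 0,"ay": 0,"az": 0},{"fingers": 0.72,"tx": 0.127,"ty": -0.195,"tz": -0.256,"ax": 0,"ay": 0,"az": 0},{"fingers": 0.72,"tx": 0.127,"ty": -0.195,"tz": -0.256,"ax": 0,"ay": 0,"az": 0},{"fingers": 0.72,"tx": 0.127,"ty": -0.195,"tz": -0.256,"ax": 0,"ay": 0,"az": 0}])

```text
time_s: 2.45
tcp_pos: [0.6437, 0.0739, 0.138]
ee_rot: [[0.0, -1.0, -0.005], [0.0, -0.005, 1.0], [-1.0, -0.0, 0.0]]
wrist_force: [0.3, 1.0, 0.9]
gripper_width: 0.142
```

Emit:
play_rows(commands=[{"fingers": 0.72,"tx": 0.026,"ty": -0.04,"tz": -0.053,"ax": 0,"ay": 0,"az": 0},{"fingers": 0.72,"tx": 0.026,"ty": -0.04,"tz": -0.053,"ax": 0,"ay": 0,"az": 0},{"fingers": 0.72,"tx": 0.026,"ty": -0.04,"tz": -0.053,"ax": 0,"ay": 0,"az": 0}])

```text
time_s: 2.7
tcp_pos: [0.6732, 0.0329, 0.1163]
ee_rot: [[-0.004, -1.0, -0.001], [-0.001, -0.001, 1.0], [-1.0, 0.004, -0.001]]
wrist_force: [-0.6, 1.2, -0.2]
gripper_width: 0.138
```

```bash
python3 -c "
from h import *;go(.672,.035,.026,0)
p=viewer.capture('side');im=p['image'][170:320,180:360,::-1];cv2.imwrite('pics/s1.png',cv2.resize(im,None,fx=4,fy=4,interpolation=2))"
```

```text
2.7 [0.6732 0.0329 0.1163] F [-0.6  1.2 -0.2] w 0.13830291305786982 t [0.1204 0.0011 0.003 ] a [ 0.0002 -0.0004 -0.0012]
```

View pics/s1.png

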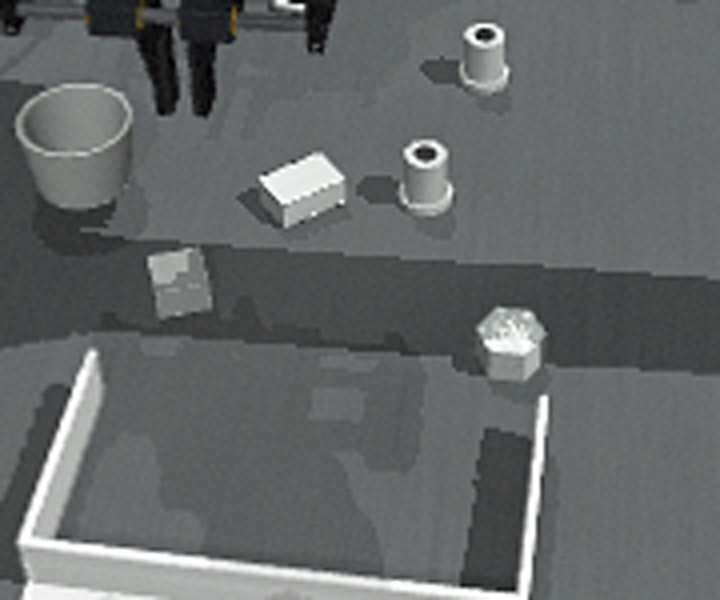

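The side view shows the fingers behind the square (finger tips about (185,110), square (180,283)), with the path to the bay clear. I'll lower and push.

Emit:
play_rows(commands=[{"fingers": 0.72,"tx": 0.05,"ty": 0.001,"tz": 0.002,"ax": 0,"ay": 0,"az": 0},{"fingers": 0.72,"tx": 0.1,"ty": 0.001,"tz": 0.002,"ax": 0,"ay": 0,"az": 0},{"fingers": 0.72,"tx": 0.12,"ty": 0.001,"tz": 0.002,"ax": 0,"ay": 0,"az": 0},{"fingers": 0.72,"tx": 0.12,"ty": 0.001,"tz": 0.002,"ax": 0,"ay": 0,"az": 0}])

```text
time_s: 3.08
tcp_pos: [0.6686, 0.0386, 0.0254]
ee_rot: [[-0.008, -1.0, -0.006], [-0.001, -0.006, 1.0], [-1.0, 0.008, -0.001]]
wrist_force: [0.5, 0.7, -0.5]
gripper_width: 0.139
```

Emit:
play_rows(commands=[{"fingers": 0.72,"tx": 0,"ty": 0,"tz": 0.02,"ax": 0,"ay": 0,"az": 0},{"fingers": 0.72,"tx": 0,"ty": 0.001,"tz": 0.036,"ax": 0,"ay": 0,"az": 0},{"fingers": 0.72,"tx": 0,"ty": 0.003,"tz": 0.052,"ax": 0,"ay": 0,"az": 0},{"fingers": 0.72,"tx": 0,"ty": 0.005,"tz": 0.068,"ax": 0,"ay": 0,"az": 0},{"fingers": 0.72,"tx": 0,"ty": 0.007,"tz": 0.084,"ax": 0,"ay": 0,"az": 0}])

```text
time_s: 3.5
tcp_pos: [0.6672, 0.1024, 0.031]
ee_rot: [[0.003, -1.0, -0.007], [0.001, -0.007, 1.0], [-1.0, -0.003, 0.001]]
wrist_force: [-0.3, -0.9, 1.8]
gripper_width: 0.14
```

```bash
python3 -c "
from h import *;go(.655,.2255,.026,0)
p=viewer.capture('side')
for q in spotter.find_in('offcut_square',p): print(q['score'],q['uv'],ray(p,q['uv'],.015)[0])"
```

```text
3.5 [0.6672 0.1024 0.031 ] F [-0.3 -0.9  1.8] w 0.13998207945184213 t [0.0067 0.0152 0.1642] a [0.0021 0.0002 0.001 ]
0.53 [222.6, 253.6] [0.66627916 0.1374753  0.015     ]
```

Emit:
play_rows(commands=[{"fingers": 0.72,"tx": 0.003,"ty": 0.002,"tz": 0.016,"ax": 0.001,"ay": 0,"az": 0},{"fingers": 0.72,"tx": 0.003,"ty": 0.004,"tz": 0.032,"ax": 0.001,"ay": 0,"az": 0},{"fingers": 0.72,"tx": 0.003,"ty": 0.006,"tz": 0.048,"ax": 0.001,"ay": 0,"az": 0},{"fingers": 0.72,"tx": 0.003,"ty": 0.008,"tz": 0.064,"ax": 0.001,"ay": 0,"az": 0},{"fingers": 0.72,"tx": 0.003,"ty": 0.01,"tz": 0.08,"ax": 0.001,"ay": 0,"az": 0}])

```text
time_s: 4.02
tcp_pos: [0.6585, 0.1616, 0.0267]
ee_rot: [[-0.0, -1.0, -0.002], [-0.0, -0.002, 1.0], [-1.0, 0.0, -0.0]]
wrist_force: [0.0, -1.0, 0.3]
gripper_width: 0.139
```

Emit:
play_rows(commands=[{"fingers": 0.72,"tx": 0,"ty": 0.002,"tz": 0.016,"ax": 0,"ay": 0,"az": 0},{"fingers": 0.72,"tx": 0,"ty": 0.004,"tz": 0.032,"ax": 0,"ay": 0,"az": 0},{"fingers": 0.72,"tx": 0,"ty": 0.006,"tz": 0.048,"ax": 0,"ay": 0,"az": 0},{"fingers": 0.72,"tx": 0,"ty": 0.008,"tz": 0.064,"ax": 0,"ay": 0,"az": 0},{"fingers": 0.72,"tx": 0,"ty": 0.01,"tz": 0.076,"ax": 0,"ay": 0,"az": 0}])

```text
time_s: 4.43
tcp_pos: [0.6509, 0.2191, 0.0267]
ee_rot: [[0.0, -1.0, -0.003], [0.0, -0.003, 1.0], [-1.0, -0.0, 0.0]]
wrist_force: [1.0, -0.5, -0.0]
gripper_width: 0.14
```

```bash
python3 -c "
from h import *;go(.612,-.055,.12,0)
p=viewer.capture('side')
for q in spotter.find_in('offcut_square',p): print(q['score'],q['uv'],ray(p,q['uv'],.015)[0])
im=p['image'][190:330,180:340,::-1];cv2.imwrite('pics/s2.png',cv2.resize(im,None,fx=4,fy=4,interpolation=2))"
```

```text
4.4333 [0.6509 0.2191 0.0267] F [ 1.  -0.5 -0. ] w 0.1395318813934285 t [-0.1245  0.0528 -0.3653] a [0.0009 0.0001 0.    ]
0.88 [216.5, 292.6] [0.6560473  0.24704789 0.015     ]
```

View pics/s2.png

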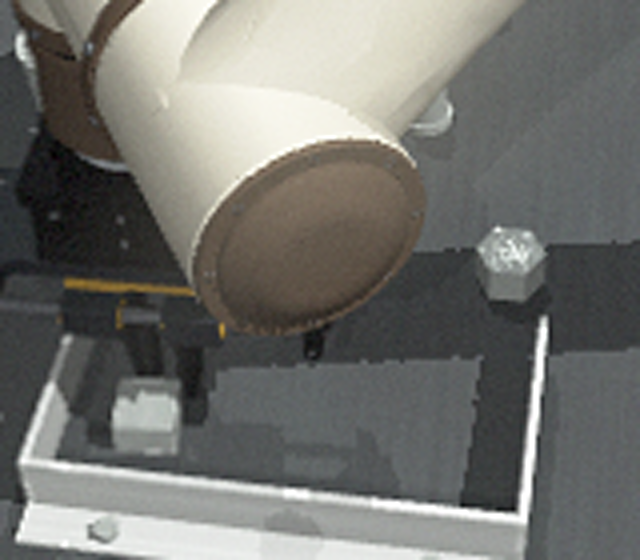

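The square lies inside the bay at (148,415), flat against the fingertips. Next I'll back off, rise and go behind the oblong.

Emit:
play_rows(commands=[{"fingers": 0.72,"tx": 0,"ty": 0,"tz": -0.03,"ax": 0,"ay": 0,"az": 0},{"fingers": 0.72,"tx": -0.05,"ty": 0.01,"tz": -0.05,"ax": 0,"ay": 0,"az": 0},{"fingers": 0.72,"tx": -0.1,"ty": 0.02,"tz": -0.07,"ax": 0,"ay": 0,"az": 0},{"fingers": 0.72,"tx": -0.12,"ty": 0.03,"tz": -0.11,"ax": 0,"ay": 0,"az": 0},{"fingers": 0.72,"tx": -0.12,"ty": 0.05,"tz": -0.16,"ax": 0,"ay": 0,"az": 0}])

```text
time_s: 4.95
tcp_pos: [0.6177, 0.0985, 0.1221]
ee_rot: [[0.012, -1.0, -0.005], [0.003, -0.005, 1.0], [-1.0, -0.012, 0.003]]
wrist_force: [1.0, -1.5, -0.3]
gripper_width: 0.142
```

Emit:
play_rows(commands=[{"fingers": 0.72,"tx": 0,"ty": 0.003,"tz": -0.21,"ax": 0,"ay": 0,"az": 0},{"fingers": 0.72,"tx": 0,"ty": 0.003,"tz": -0.21,"ax": 0,"ay": 0,"az": 0},{"fingers": 0.72,"tx": 0,"ty": 0.003,"tz": -0.21,"ax": 0,"ay": 0,"az": 0},{"fingers": 0.72,"tx": 0,"ty": 0.003,"tz": -0.21,"ax": 0,"ay": 0,"az": 0},{"fingers": 0.72,"tx": 0,"ty": 0.003,"tz": -0.21,"ax": 0,"ay": 0,"az": 0}])

```text
time_s: 5.37
tcp_pos: [0.611, -0.0657, 0.1169]
ee_rot: [[-0.001, -1.0, 0.005], [-0.0, 0.005, 1.0], [-1.0, 0.001, -0.0]]
wrist_force: [-0.1, 0.9, 0.5]
gripper_width: 0.14
```

```bash
python3 -c "from h import *;go(.608,-.055,.026,0)"
```

```text
5.3667 [ 0.611  -0.0657  0.1169] F [-0.1  0.9  0.5] w 0.14027182501793423 t [0.1211 0.004  0.0143] a [-0.0015 -0.0001 -0.0002]
```

Emit:
play_rows(commands=[{"fingers": 0.72,"tx": 0.05,"ty": 0.004,"tz": 0.012,"ax": 0,"ay": 0,"az": 0},{"fingers": 0.72,"tx": 0.1,"ty": 0.004,"tz": 0.012,"ax": 0,"ay": 0,"az": 0},{"fingers": 0.72,"tx": 0.121,"ty": 0.004,"tz": 0.012,"ax": 0,"ay": 0,"az": 0},{"fingers": 0.72,"tx": 0.121,"ty": 0.004,"tz": 0.012,"ax": 0,"ay": 0,"az": 0},{"fingers": 0.72,"tx": 0.121,"ty": 0.004,"tz": 0.012,"ax": 0,"ay": 0,"az": 0}])

```text
time_s: 5.78
tcp_pos: [0.6089, -0.0513, 0.0256]
ee_rot: [[-0.001, -1.0, -0.002], [-0.001, -0.002, 1.0], [-1.0, 0.001, -0.001]]
wrist_force: [-0.2, 0.1, 1.7]
gripper_width: 0.14
```

Emit:
play_rows(commands=[{"fingers": 0.72,"tx": 0,"ty": 0,"tz": 0.016,"ax": 0,"ay": 0,"az": 0},{"fingers": 0.72,"tx": 0,"ty": 0,"tz": 0.03,"ax": 0,"ay": 0,"az": 0},{"fingers": 0.72,"tx": 0,"ty": 0.0,"tz": 0.044,"ax": 0,"ay": 0,"az": 0},{"fingers": 0.72,"tx": 0,"ty": 0.001,"tz": 0.058,"ax": 0,"ay": 0,"az": 0},{"fingers": 0.72,"tx": 0,"ty": 0.002,"tz": 0.072,"ax": 0,"ay": 0,"az": 0}])

```text
time_s: 6.2
tcp_pos: [0.6077, 0.0042, 0.0271]
ee_rot: [[0.002, -1.0, -0.003], [0.0, -0.003, 1.0], [-1.0, -0.002, 0.0]]
wrist_force: [-1.0, -3.1, 1.2]
gripper_width: 0.137
```

```bash
python3 -c "
from h import *;go(.59,.222,.026,0)
p=viewer.capture('side')
for q in spotter.find_in('offcut_oblong',p): print(q['score'],q['uv'],ray(p,q['uv'],.014)[0])
im=p['image'][150:330,180:340,::-1];cv2.imwrite('pics/s3.png',cv2.resize(im,None,fx=3,fy=3,interpolation=2))"
```

```text
6.2 [0.6077 0.0042 0.0271] F [-1.  -3.1  1.2] w 0.13686185858286457 t [0.0015 0.0227 0.2905] a [0.0009 0.     0.0005]
0.51 [251.4, 225.4] [0.61703005 0.03789908 0.014     ]
```

View pics/s3.png

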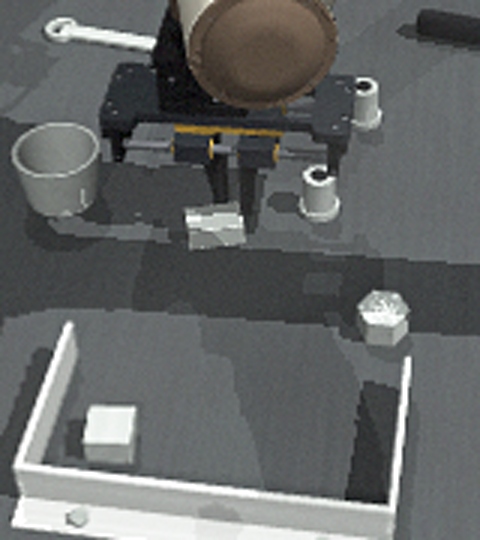

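The oblong at (214,226) is flat against the fingers and bushing_a at (320,195) is untouched. I'll continue the push.

Emit:
play_rows(commands=[{"fingers": 0.72,"tx": 0.001,"ty": 0.001,"tz": 0.018,"ax": 0.001,"ay": 0,"az": 0},{"fingers": 0.72,"tx": 0.001,"ty": 0.002,"tz": 0.036,"ax": 0.001,"ay": 0,"az": 0},{"fingers": 0.72,"tx": 0.001,"ty": 0.003,"tz": 0.054,"ax": 0.001,"ay": 0,"az": 0},{"fingers": 0.72,"tx": 0.001,"ty": 0.004,"tz": 0.072,"ax": 0.001,"ay": 0,"az": 0},{"fingers": 0.72,"tx": 0.001,"ty": 0.006,"tz": 0.09,"ax": 0.001,"ay": 0,"az": 0}])

```text
time_s: 6.72
tcp_pos: [0.6027, 0.0715, 0.0255]
ee_rot: [[0.0, -1.0, 0.001], [-0.0, 0.001, 1.0], [-1.0, -0.0, -0.0]]
wrist_force: [0.1, -3.2, 1.6]
gripper_width: 0.139
```

Emit:
play_rows(commands=[{"fingers": 0.72,"tx": 0,"ty": 0.001,"tz": 0.018,"ax": 0,"ay": 0,"az": 0},{"fingers": 0.72,"tx": 0,"ty": 0.003,"tz": 0.036,"ax": 0,"ay": 0,"az": 0},{"fingers": 0.72,"tx": 0,"ty": 0.005,"tz": 0.054,"ax": 0,"ay": 0,"az": 0},{"fingers": 0.72,"tx": 0,"ty": 0.007,"tz": 0.072,"ax": 0,"ay": 0,"az": 0},{"fingers": 0.72,"tx": 0,"ty": 0.009,"tz": 0.09,"ax": 0,"ay": 0,"az": 0}])

```text
time_s: 7.13
tcp_pos: [0.5956, 0.1395, 0.025]
ee_rot: [[-0.0, -1.0, 0.001], [0.0, 0.001, 1.0], [-1.0, 0.0, 0.0]]
wrist_force: [0.6, -0.4, -0.3]
gripper_width: 0.139
```

```bash
python3 -c "
from h import *;go(.592,.222,.026,0)
p=viewer.capture('side')
for q in spotter.find_in('offcut_oblong',p): print(q['score'],q['uv'],ray(p,q['uv'],.014)[0])"
```

```text
7.1333 [0.5956 0.1395 0.025 ] F [ 0.6 -0.4 -0.3] w 0.13949120624913516 t [-0.0013  0.0048  0.1099] a [-0.0002  0.0001 -0.0001]
0.63 [238.4, 256.7] [0.62957981 0.14203034 0.014     ]
```

```bash
python3 -c "
from h import *
a=[viewer.capture(c)['image'][r0:r0+130,c0:c0+140,::-1] for c,r0,c0 in(('side',210,180),('top',150,170))]
cv2.imwrite('pics/s4.png',cv2.resize(np.hstack(a),None,fx=2.8,fy=2.8,interpolation=2))"
```

```text
(no output)
```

View pics/s4.png

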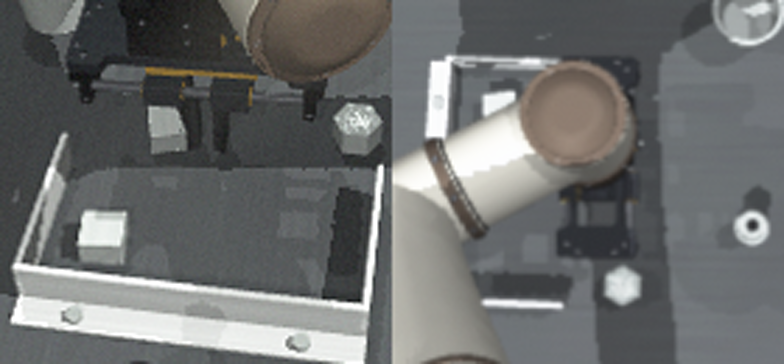

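The oblong has slipped off to the +x side of the fingers, at side-crop (168,130). Nothing else has been disturbed. I'll move off it sideways, back away and measure again.

Emit:
play_rows(commands=[{"fingers": 0.72,"tx": 0,"ty": 0.012,"tz": -0.01,"ax": 0,"ay": 0,"az": 0},{"fingers": 0.72,"tx": 0,"ty": 0.016,"tz": -0.05,"ax": 0,"ay": 0,"az": 0},{"fingers": 0.72,"tx": 0,"ty": 0.01,"tz": -0.09,"ax": 0,"ay": 0,"az": 0},{"fingers": 0.72,"tx": 0,"ty": -0.01,"tz": -0.1,"ax": 0,"ay": 0,"az": 0},{"fingers": 0.72,"tx": 0,"ty": -0.02,"tz": -0.1,"ax": 0,"ay": 0,"az": 0}])

```text
time_s: 7.75
tcp_pos: [0.6119, 0.0601, 0.0256]
ee_rot: [[0.001, -1.0, 0.005], [-0.0, 0.005, 1.0], [-1.0, -0.001, -0.0]]
wrist_force: [-0.0, 0.5, -0.3]
gripper_width: 0.14
```

```bash
python3 -c "
from h import *;go(.62,.07,.026,0)
p=viewer.capture('side')
for q in spotter.silhouettes('offcut_oblong',p):
  c=q['region'].astype('uint8');v=cv2.findContours(c,0,2)[0];v=max(v,key=cv2.contourArea)
  print(q['score'],q['uv'],ray(p,q['uv'],.014)[0],cv2.approxPolyDP(v,1.5,True)[:,0].tolist())
im=p['image'][200:310,180:340,::-1];cv2.imwrite('pics/s5.png',cv2.resize(im,None,fx=5,fy=5,interpolation=2))"
```

```text
7.75 [0.6119 0.0601 0.0256] F [-0.   0.5 -0.3] w 0.14042541480392504 t [-0.0006 -0.0108  0.0133] a [-0.0015 -0.      0.0003]
0.58 [238.3, 256.7] [0.62980122 0.14205448 0.014     ] [[234, 245], [234, 262], [245, 262], [244, 246]]
```

View pics/s5.png

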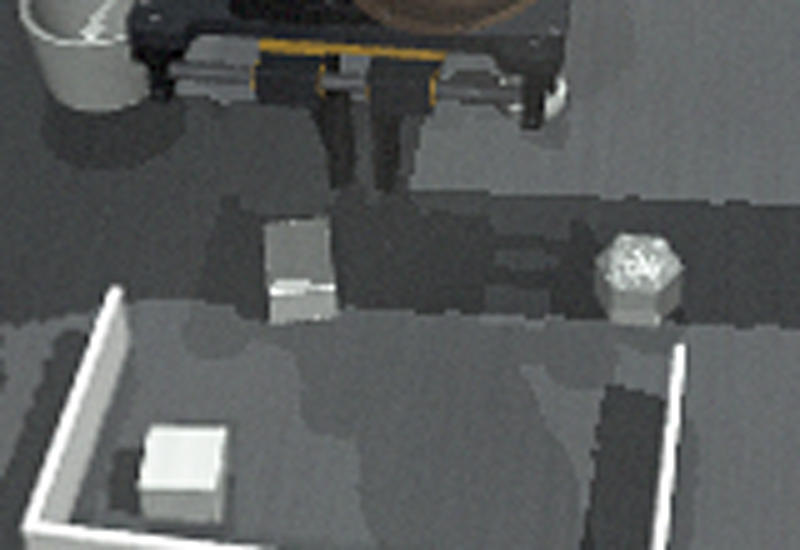

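The oblong now stands lengthwise towards the bay: top face centre at crop (300,252), front base corners (272,322) and (335,318). The hex and square are unchanged.

```bash
python3 -c "
from h import *
np.set_printoptions(precision=3,suppress=True)
p=viewer.capture('side')
f=lambda u,z:ray(p,np.array(u)/5-.4+[180,200],z)[:,:2]
t=f([[265,224],[328,219],[335,281],[269,285]],.02);print(t,t.mean(0));print(f([[272,322],[335,318]],0))
s=f([[148,428],[226,426],[225,485],[141,489]],.022);print(s,s.mean(0));print(f([[119,290]],.035))
h=f([[638,262]],.022);print(h)
x,y=t.mean(0)
go(x+.208*.05,y-.978*.05,.026,12)
"
```

```text
[[0.648 0.111]
 [0.62  0.105]
 [0.611 0.143]
 [0.639 0.148]] [0.63  0.127]
[[0.639 0.152]
 [0.611 0.147]]
[[0.673 0.235]
 [0.641 0.231]
 [0.636 0.261]
 [0.669 0.266]] [0.655 0.248]
[[0.699 0.172]]
[[0.478 0.119]]
7.9 [0.611 0.063 0.025] F [-0.7 -0.2 -0.5] w 0.13694105763706468 t [-0.001 -0.038  0.021] a [-0.067  0.     0.   ]
```

Emit:
play_rows(commands=[{"fingers": 0.72,"tx": 0,"ty": -0.038,"tz": 0.02,"ax": -0.067,"ay": 0,"az": 0},{"fingers": 0.72,"tx": 0,"ty": -0.038,"tz": 0.02,"ax": -0.067,"ay": 0,"az": 0},{"fingers": 0.72,"tx": 0,"ty": -0.038,"tz": 0.02,"ax": -0.067,"ay": 0,"az": 0}])

```text
time_s: 8.15
tcp_pos: [0.6397, 0.0792, 0.0251]
ee_rot: [[0.0, -0.978, -0.211], [0.0, -0.211, 0.978], [-1.0, -0.0, 0.0]]
wrist_force: [-0.5, -0.5, -0.4]
gripper_width: 0.144
```

```bash
python3 -c "
from h import *
go(.64,.078,.026,12)"
```

```text
8.15 [0.6397 0.0792 0.0251] F [-0.5 -0.5 -0.4] w 0.14356095962843152 t [-0.0012 -0.     -0.0016] a [0.0009 0.0001 0.0001]
```

Emit:
play_rows(commands=[{"fingers": 0.72,"tx": 0,"ty": 0,"tz": 0.014,"ax": 0,"ay": 0,"az": 0},{"fingers": 0.72,"tx": 0,"ty": 0,"tz": 0.028,"ax": 0,"ay": 0,"az": 0},{"fingers": 0.72,"tx": 0,"ty": 0,"tz": 0.044,"ax": 0,"ay": 0,"az": 0},{"fingers": 0.72,"tx": 0,"ty": 0,"tz": 0.06,"ax": 0,"ay": 0,"az": 0},{"fingers": 0.72,"tx": 0,"ty": 0,"tz": 0.076,"ax": 0,"ay": 0,"az": 0}])

```text
time_s: 8.57
tcp_pos: [0.6267, 0.1349, 0.0253]
ee_rot: [[-0.001, -0.978, -0.208], [-0.0, -0.208, 0.978], [-1.0, 0.001, -0.0]]
wrist_force: [-0.5, -1.2, -0.5]
gripper_width: 0.138
```

```bash
python3 -c "
from h import *
go(.611,.208,.026,12)
p=viewer.capture('side')
for q in spotter.silhouettes('offcut_oblong',p)[:2]:
  c=q['region'].astype('uint8');v=cv2.findContours(c,0,2)[0];v=max(v,key=cv2.contourArea)
  print(q['score'],q['uv'],ray(p,q['uv'],.014)[0],cv2.approxPolyDP(v,1.5,True)[:,0].tolist())
im=p['image'][200:310,180:340,::-1];cv2.imwrite('pics/s6.png',cv2.resize(im,None,fx=5,fy=5,interpolation=2))"
```

```text
8.5667 [0.6267 0.1349 0.0253] F [-0.5 -1.2 -0.5] w 0.13839648228367266 t [-0.001   0.0002  0.0997] a [ 0.     -0.     -0.0002]
0.66 [237.1, 271.0] [0.6248045  0.18372441 0.014     ] [[234, 258], [233, 272], [235, 277], [246, 277], [248, 274], [245, 258]]
```

View pics/s6.png

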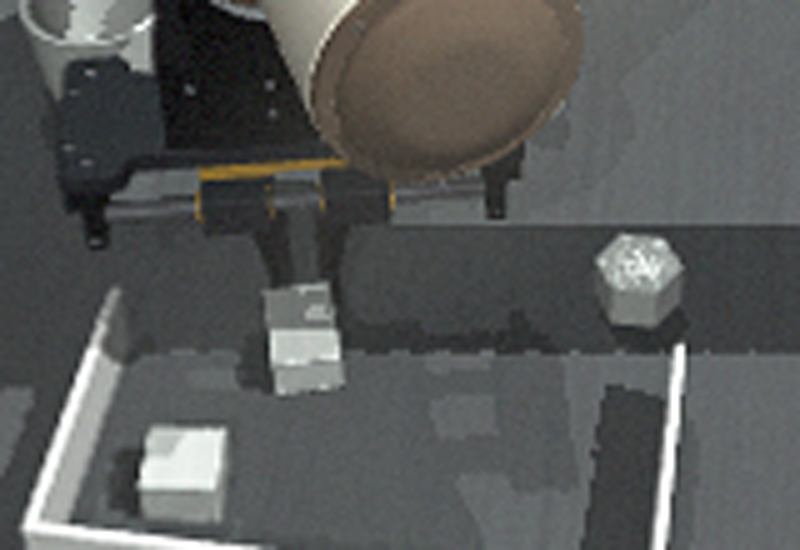

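The oblong at crop (303,335) is centred on the fingers and entering the mouth. I'll finish this push.

Emit:
play_rows(commands=[{"fingers": 0.72,"tx": 0,"ty": 0,"tz": 0.014,"ax": 0,"ay": 0,"az": 0},{"fingers": 0.72,"tx": 0,"ty": 0,"tz": 0.028,"ax": 0,"ay": 0,"az": 0},{"fingers": 0.72,"tx": 0,"ty": 0,"tz": 0.042,"ax": 0,"ay": 0,"az": 0},{"fingers": 0.72,"tx": 0,"ty": 0,"tz": 0.056,"ax": 0,"ay": 0,"az": 0},{"fingers": 0.72,"tx": 0,"ty": 0,"tz": 0.07,"ax": 0,"ay": 0,"az": 0}])

```text
time_s: 9.08
tcp_pos: [0.6165, 0.1858, 0.0254]
ee_rot: [[0.0, -0.978, -0.208], [-0.0, -0.208, 0.978], [-1.0, -0.0, -0.0]]
wrist_force: [0.4, -1.9, 0.5]
gripper_width: 0.142
```

Emit:
play_rows(commands=[{"fingers": 0.72,"tx": 0,"ty": 0,"tz": 0.012,"ax": 0,"ay": 0,"az": 0},{"fingers": 0.72,"tx": 0,"ty": 0,"tz": 0.022,"ax": 0,"ay": 0,"az": 0},{"fingers": 0.72,"tx": 0,"ty": 0,"tz": 0.03,"ax": 0,"ay": 0,"az": 0},{"fingers": 0.72,"tx": 0,"ty": 0,"tz": 0.03,"ax": 0,"ay": 0,"az": 0}])

```text
time_s: 9.42
tcp_pos: [0.6118, 0.2084, 0.0253]
ee_rot: [[0.0, -0.978, -0.209], [0.001, -0.209, 0.978], [-1.0, -0.001, 0.001]]
wrist_force: [-0.5, -1.0, 1.0]
gripper_width: 0.134
```

```bash
python3 -c "
from h import *
p=viewer.capture('side')
for n in('offcut_oblong','offcut_square'):
 for q in spotter.silhouettes(n,p)[:2]:
  c=q['region'].astype('uint8');v=cv2.findContours(c,0,2)[0];v=max(v,key=cv2.contourArea)
  print(q['score'],q['uv'],ray(p,q['uv'],.014)[0],cv2.approxPolyDP(v,1.5,True)[:,0].tolist())
go(.46,.066,.12,-20)"
```

```text
0.82 [239.2, 296.8] [0.60793124 0.25168047 0.014     ] [[244, 283], [233, 286], [235, 306], [249, 304], [247, 286]]
0.45 [310.0, 255.5] [0.47174421 0.12150078 0.014     ] [[315, 252], [313, 251], [301, 263], [311, 264], [315, 259]]
0.64 [217.0, 294.6] [0.65418404 0.25123749 0.014     ] [[209, 286], [209, 302], [223, 303], [225, 297], [224, 287], [220, 285]]
0.54 [234.3, 380.1] [0.58428425 0.43193952 0.014     ] [[227, 339], [222, 342], [219, 356], [211, 370], [214, 392], [219, 408], [225, 415], [242, 417], [251, 411], [255, 402], [253, 371], [250, 361], [239, 351], [237, 343], [233, 339]]
9.5667 [0.6119 0.2071 0.0251] F [ 1.2 -0.5 -0.1] w 0.13885019452949326 t [-0.1265  0.2372 -0.1419] a [ 1.778e-01  1.000e-04 -0.000e+00]
```

The networks put the oblong at (0.608,0.25) and the square at (0.654,0.25), both inside. The hex is next.

Emit:
play_rows(commands=[{"fingers": 0.72,"tx": 0,"ty": 0,"tz": -0.03,"ax": 0,"ay": 0,"az": 0},{"fingers": 0.72,"tx": -0.05,"ty": 0.02,"tz": -0.05,"ax": 0,"ay": 0,"az": 0},{"fingers": 0.72,"tx": -0.1,"ty": 0.04,"tz": -0.06,"ax": 0,"ay": 0,"az": 0},{"fingers": 0.72,"tx": -0.126,"ty": 0.08,"tz": -0.08,"ax": 0.03,"ay": 0,"az": 0},{"fingers": 0.72,"tx": -0.126,"ty": 0.12,"tz": -0.1,"ax": 0.06,"ay": 0,"az": 0}])

```text
time_s: 9.98
tcp_pos: [0.5424, 0.1153, 0.1247]
ee_rot: [[0.01, -1.0, -0.017], [0.004, -0.017, 1.0], [-1.0, -0.01, 0.004]]
wrist_force: [-0.4, 0.7, 0.3]
gripper_width: 0.142
```

```bash
python3 -c "
from h import *
go(.461,.072,.12,-20)"
```

```text
9.9833 [0.5424 0.1153 0.1247] F [-0.4  0.7  0.3] w 0.1422656400492934 t [ 0.0049  0.1096 -0.0558] a [0.1166 0.0018 0.003 ]
```

Emit:
play_rows(commands=[{"fingers": 0.72,"tx": 0,"ty": 0.11,"tz": -0.056,"ax": 0.117,"ay": 0,"az": 0},{"fingers": 0.72,"tx": 0,"ty": 0.11,"tz": -0.056,"ax": 0.117,"ay": 0,"az": 0},{"fingers": 0.72,"tx": 0,"ty": 0.11,"tz": -0.056,"ax": 0.117,"ay": 0,"az": 0},{"fingers": 0.72,"tx": 0,"ty": 0.11,"tz": -0.056,"ax": 0.117,"ay": 0,"az": 0}])

```text
time_s: 10.32
tcp_pos: [0.4547, 0.069, 0.12]
ee_rot: [[-0.002, -0.939, 0.344], [0.0, 0.344, 0.939], [-1.0, 0.002, -0.001]]
wrist_force: [1.0, 0.5, -0.1]
gripper_width: 0.142
```

```bash
python3 -c "
from h import *
go(.461,.072,.026,-20)
p=viewer.capture('side')
for n,z in(('offcut_hex',.014),('bushing_a',.02)):
 for q in spotter.find_in(n,p)[:3]: print(n,q['score'],q['uv'],ray(p,q['uv'],z)[0])"
```

```text
10.3167 [0.4547 0.069  0.12  ] F [ 1.   0.5 -0.1] w 0.14241837342442962 t [ 0.1253 -0.0067  0.0067] a [-0.0007 -0.0002 -0.0005]
offcut_hex 0.78 [310.4, 252.3] [0.47143583 0.11161309 0.014     ]
offcut_hex 0.26 [297.2, 186.8] [ 0.52010368 -0.12347872  0.014     ]
bushing_a 0.64 [301.0, 189.2] [ 0.50891579 -0.1066144   0.02      ]
bushing_a 0.5 [286.2, 213.4] [ 0.53783482 -0.0073298   0.02      ]
bushing_a 0.45 [308.0, 254.5] [0.47622332 0.1246057  0.02      ]
```

Emit:
play_rows(commands=[{"fingers": 0.72,"tx": 0.05,"ty": -0.007,"tz": 0.004,"ax": 0,"ay": 0,"az": 0},{"fingers": 0.72,"tx": 0.1,"ty": -0.007,"tz": 0.004,"ax": 0,"ay": 0,"az": 0},{"fingers": 0.72,"tx": 0.125,"ty": -0.007,"tz": 0.004,"ax": 0,"ay": 0,"az": 0},{"fingers": 0.72,"tx": 0.125,"ty": -0.007,"tz": 0.004,"ax": 0,"ay": 0,"az": 0},{"fingers": 0.72,"tx": 0.125,"ty": -0.007,"tz": 0.004,"ax": 0,"ay": 0,"az": 0}])

```text
time_s: 10.88
tcp_pos: [0.4648, 0.0725, 0.0252]
ee_rot: [[-0.002, -0.941, 0.338], [-0.001, 0.338, 0.941], [-1.0, 0.001, -0.002]]
wrist_force: [0.8, 0.5, 0.7]
gripper_width: 0.142
```

Emit:
play_rows(commands=[{"fingers": 0.72,"tx": 0,"ty": 0,"tz": 0.013,"ax": 0,"ay": 0,"az": 0},{"fingers": 0.72,"tx": 0,"ty": 0,"tz": 0.026,"ax": 0,"ay": 0,"az": 0},{"fingers": 0.72,"tx": 0,"ty": 0,"tz": 0.039,"ax": 0,"ay": 0,"az": 0},{"fingers": 0.72,"tx": 0,"ty": 0,"tz": 0.052,"ax": 0,"ay": 0,"az": 0},{"fingers": 0.72,"tx": 0,"ty": 0,"tz": 0.065,"ax": 0,"ay": 0,"az": 0}])

```text
time_s: 11.3
tcp_pos: [0.4811, 0.1193, 0.027]
ee_rot: [[0.001, -0.941, 0.339], [0.001, 0.339, 0.941], [-1.0, -0.001, 0.001]]
wrist_force: [-0.4, -1.7, 0.5]
gripper_width: 0.139
```

```bash
python3 -c "
from h import *
go(.51,.22,.026,-20)
p=viewer.capture('side')
for q in spotter.find_in('offcut_hex',p)[:2]: print(q['score'],q['uv'],ray(p,q['uv'],.014)[0])
im=p['image'][200:310,190:350,::-1];cv2.imwrite('pics/s7.png',cv2.resize(im,None,fx=5,fy=5,interpolation=2))"
```

```text
11.3 [0.4811 0.1193 0.027 ] F [-0.4 -1.7  0.5] w 0.13919536946945954 t [0.0014 0.0092 0.1393] a [0.001  0.0003 0.0003]
0.78 [302.9, 261.9] [0.48607209 0.14228771 0.014     ]
```

View pics/s7.png

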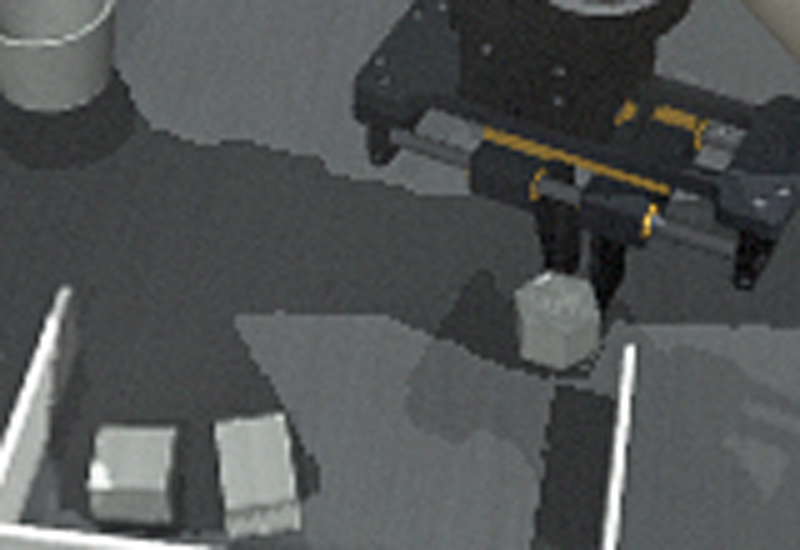

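The hex at (558,320) is held on the fingertips and clear of the wall tip at (630,348). The oblong and square are inside. I'll continue, shifting slightly towards the hex's centre.

Emit:
play_rows(commands=[{"fingers": 0.72,"tx": 0.001,"ty": -0.002,"tz": 0.012,"ax": 0,"ay": 0,"az": 0},{"fingers": 0.72,"tx": 0.001,"ty": -0.003,"tz": 0.024,"ax": 0,"ay": 0,"az": 0},{"fingers": 0.72,"tx": 0.001,"ty": -0.004,"tz": 0.036,"ax": 0,"ay": 0,"az": 0},{"fingers": 0.72,"tx": 0.001,"ty": -0.004,"tz": 0.048,"ax": 0,"ay": 0,"az": 0},{"fingers": 0.72,"tx": 0.001,"ty": -0.004,"tz": 0.06,"ax": 0,"ay": 0,"az": 0}])

```text
time_s: 11.82
tcp_pos: [0.4989, 0.1601, 0.0252]
ee_rot: [[-0.0, -0.941, 0.34], [-0.0, 0.34, 0.941], [-1.0, 0.0, -0.0]]
wrist_force: [-0.3, -0.2, 0.7]
gripper_width: 0.14
```

```bash
python3 -c "
from h import *
s=r.sense();go(.515,.215,.026,-20)
p=viewer.capture('side')
for q in spotter.silhouettes('offcut_hex',p)[:2]:
  c=ray(p,q['uv'],.014)[0];d=np.array(s['ee_rot']).T@(c-s['tcp_pos']);print(q['score'],q['uv'],c,'tool',d,q['region'].sum())"
```

```text
11.8167 [0.4989 0.1601 0.0252] F [-0.3 -0.2  0.7] w 0.14000063685120762 t [-0.0011  0.0047  0.0761] a [ 0.0008 -0.     -0.    ]
0.64 [292.4, 275.9] [0.50536809 0.18463353 0.014     ] tool [0.01121602 0.00229711 0.02526296] 262
```

Emit:
play_rows(commands=[{"fingers": 0.72,"tx": 0,"ty": 0.001,"tz": 0.014,"ax": 0,"ay": 0,"az": 0},{"fingers": 0.72,"tx": 0,"ty": 0.001,"tz": 0.028,"ax": 0,"ay": 0,"az": 0},{"fingers": 0.72,"tx": 0,"ty": 0.001,"tz": 0.042,"ax": 0,"ay": 0,"az": 0},{"fingers": 0.72,"tx": 0,"ty": 0.001,"tz": 0.056,"ax": 0,"ay": 0,"az": 0},{"fingers": 0.72,"tx": 0,"ty": 0.001,"tz": 0.07,"ax": 0,"ay": 0,"az": 0}])

```text
time_s: 12.33
tcp_pos: [0.5161, 0.2101, 0.0253]
ee_rot: [[0.0, -0.941, 0.339], [0.0, 0.339, 0.941], [-1.0, -0.0, 0.0]]
wrist_force: [0.0, -0.7, 0.3]
gripper_width: 0.142
```

Emit:
play_rows(commands=[{"fingers": 0.72,"tx": 0,"ty": 0,"tz": 0.006,"ax": 0,"ay": 0,"az": 0},{"fingers": 0.72,"tx": 0,"ty": 0,"tz": 0.006,"ax": 0,"ay": 0,"az": 0},{"fingers": 0.72,"tx": 0,"ty": 0,"tz": -0.03,"ax": 0,"ay": 0,"az": 0},{"fingers": 0.72,"tx": -0.04,"ty": 0,"tz": -0.05,"ax": 0,"ay": 0,"az": 0},{"fingers": 0.72,"tx": -0.09,"ty": 0,"tz": -0.07,"ax": 0,"ay": 0,"az": 0}])

```text
time_s: 12.75
tcp_pos: [0.4952, 0.1573, 0.0905]
ee_rot: [[-0.008, -0.94, 0.34], [-0.005, 0.34, 0.94], [-1.0, 0.006, -0.007]]
wrist_force: [1.4, 0.7, 0.7]
gripper_width: 0.143
```

Emit:
play_rows(commands=[{"fingers": 0.72,"tx": -0.05,"ty": 0.03,"tz": -0.04,"ax": 0,"ay": 0,"az": 0},{"fingers": 0.72,"tx": -0.1,"ty": 0.06,"tz": -0.08,"ax": 0,"ay": 0,"az": 0},{"fingers": 0.72,"tx": -0.13,"ty": 0.07,"tz": -0.12,"ax": 0,"ay": 0,"az": 0},{"fingers": 0.72,"tx": -0.13,"ty": 0.07,"tz": -0.16,"ax": 0,"ay": 0,"az": 0},{"fingers": 0.72,"tx": -0.13,"ty": 0.07,"tz": -0.16,"ax": 0,"ay": 0,"az": 0}])

```text
time_s: 13.17
tcp_pos: [0.4048, 0.0614, 0.1929]
ee_rot: [[0.003, -0.94, 0.342], [0.002, 0.342, 0.94], [-1.0, -0.002, 0.003]]
wrist_force: [-0.2, 0.3, -0.4]
gripper_width: 0.139
```

```bash
python3 -c "
from h import *
p=viewer.capture('side')
for n in('offcut_hex','offcut_oblong','offcut_square'):
 for q in spotter.find_in(n,p)[:1]: print(n,q['score'],q['uv'],ray(p,q['uv'],.014)[0])
b=viewer.capture('top')
for n in('bushing_a','parts_cup','spare_wheel','wrench','screwdriver','oil_bottle'):
 for pp in (p,b):
  for q in spotter.find_in(n,pp)[:2]: print(n,q['score'],q['uv'])
a=[v['image'][r0:r0+170,c0:c0+140,::-1] for v,r0,c0 in((p,170,180),(b,130,190))]
cv2.imwrite('pics/s8.png',cv2.resize(np.hstack(a),None,fx=2.8,fy=2.8,interpolation=2))"
```

```text
offcut_hex 0.66 [278.5, 294.5] [0.52912712 0.23710428 0.014     ]
offcut_oblong 0.91 [240.4, 295.9] [0.6059045  0.24914312 0.014     ]
offcut_square 0.73 [216.1, 293.5] [0.65663629 0.24866065 0.014     ]
bushing_a 0.68 [302.0, 185.8]
bushing_a 0.5 [295.1, 230.0]
bushing_a 0.4 [345.1, 239.5]
parts_cup 0.87 [198.8, 204.5]
parts_cup 0.69 [298.9, 154.1]
parts_cup 0.68 [384.6, 274.0]
spare_wheel 0.88 [293.2, 130.9]
spare_wheel 0.7 [439.9, 230.2]
spare_wheel 0.62 [187.0, 212.4]
wrench 0.94 [229.8, 162.7]
wrench 0.98 [371.5, 169.2]
screwdriver 0.42 [324.7, 158.2]
screwdriver 0.94 [387.8, 271.4]
screwdriver 0.59 [298.5, 151.5]
oil_bottle 0.66 [236.4, 378.0]
oil_bottle 0.92 [129.0, 216.2]
```

View pics/s8.png

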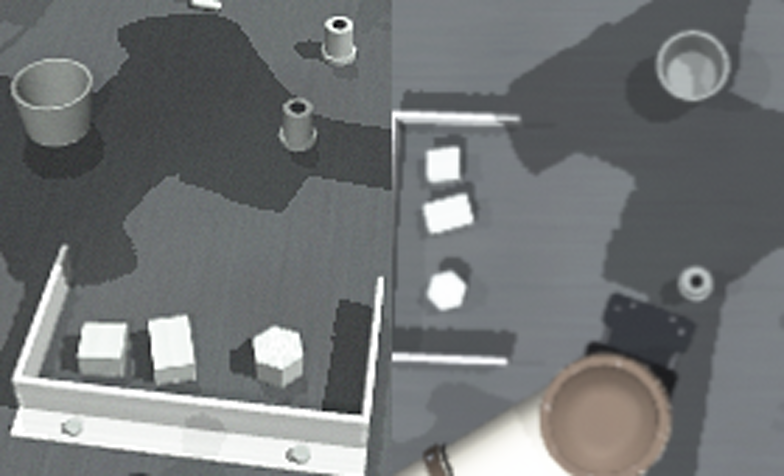

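The last picture shows all three offcuts well inside the bay, about 40 mm past the mouth line (right crop: offcuts end by column 475, mouth about 510). Bushing_a (column 298.6, row 230) and the cup are where they started. The arm is clear.

```bash
python3 -c "
from h import *
print(job.finish_job())"
```

```text
the job is handed in; nothing more can be done
None
```

All three offcuts are in the scrap bay, and I handed the job in at about 13 s of robot time. I swept them in one at a time with the nearly shut fingertips, and nothing was lifted.

**What went wrong:** on its first push the oblong slipped off the side of the fingers just short of the mouth. I backed off, measured it again and pushed it in at a 12° angle.

**Final positions (from the side camera):**

| Offcut | x (m) | y (m) |
|---|---|---|
| square | 0.657 | 0.249 |
| oblong | 0.606 | 0.249 |
| hex | 0.529 | 0.237 |

The mouth is at y ≈ 0.172 and the inner back face at y ≈ 0.297, so all three are wholly inside. The last pictures show the same.

**Other things on the bench:**
- **Bushings and cup:** the last view showed both bushings and the cup in place. Bushing_a was within 1 pixel of its starting spot. I did not re-measure bushing_b numerically.
- **Wheel, wrench, screwdriver and bottle:** I checked these only by network detections. They agreed with the starting positions to a few pixels, except the screwdriver in the side view. That was a weak detection (0.42), 15 pixels off, while the top view put it within about 3 pixels of its start.
- **False detections:** there were a few others, such as a second "cup" on the screwdriver. I ignored them.

**Forces:** wrist force readings stayed below about 5 N.

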